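# Count a coffee on the red tally counter

### The arm

A 6-joint arm with a two-finger parallel gripper is mounted at the origin on the work surface. World frame = base frame: x ahead of the robot, y to its left, z up, the work surface at z = 0. Lengths are in mm, angles in rad, forces in N, time in s.
With the tool pointing down it reaches from about 275 to 1000 mm from the base axis. Payload 8.4 kg.
Tool frame: the origin (TCP) lies between the finger pads; the fingertips stand r.finger_overhang ahead of it and the grasp point (between the pads) is the TCP (r.finger_overhang is the distance from the TCP to the fingertips, in mm); z points along the fingers, y is the line along which they close (so a half turn about z gives the same grasp; the last joint's range is limited). The gripper opens to 85 mm and grips with 20 to 120 N. Pads are 22 mm wide; open, the fingers measure 114 mm over their backs; the gripper's body (76 mm by 85 mm) begins 54 mm behind the grasp point. The pads swing forward as they close: fully open they stand 13 mm farther back than shut.
Start: joints at [-1.295, 0.353, 1.633, -0, 1.155, -0.002], TCP at [171.399, -601.041, 250.281] pointing down, gripper open.
Joint ranges: [-2.63, 2.63], [-0.92, 2.1], [0.06, 2.66], [-1.3, 4.44], [0, 2.69], [-3.02, 3.02]. Speed limits (rad/s): [2.22, 2.22, 2.79, 3.14, 3.14, 3.14].

### API

Orientations are given as [roll, pitch, yaw] about the fixed x, y, z axes, in that order (R = Rz(yaw) Ry(pitch) Rx(roll)).
In Python, from rig import r, cams, sign_off gives the robot as it stands.
- The arm moves only by the shell command python3 -m crank 'ROWS' [FORCE]. ROWS is JSON, a list of rows, each a list of 7 numbers: the shift along the tool's x, y, z in m, then the turn, a rotation vector about the tool's x, y, z in rad, then the closure, from 0 (fully open) to 1 (shut). In form: [[dx, dy, dz, ax, ay, az, gripper], ...]. A call has 1 to 5 rows; each row is the pose to reach, as a shift and turn from the pose commanded when the call began, along the tool's axes at that moment; what a row does not reach only later rows make up. A row lasts 1/10 s, in which the tool goes at most 50 mm and 8.59 degrees, less where a joint would pass 70% of its speed; a pose out of reach is approached as far as the arm can. A call with a gripper value outside its range is refused whole. The fingers move at their own pace and stop on an object; FORCE is the grip in N (left out, the last holds). Time passes only in rows, so rows that repeat a pose let the fingers close. It gives the time, the measured TCP pose, the force, the opening and the grip force at its end, in the units of the state.
- r.sense(): the state, without advancing time (a new reading comes with each control period).
- cams.grab_frame(name): name is "scene" or "top" or "wrist"; returns a dict with "image" (384x512x3 uint8, red, green, blue), "fx", "fy", "cx", "cy" (pixels), "position" and "orientation" of the camera in the world. Camera axes: x right, y down, z forward; pixel columns grow to the right and rows downward; lengths in mm; the calibration is good to about 2 mm. The wrist camera is an equidistant fisheye: a pixel r from the principal point sees the ray r / f radians off the axis. A picture is of the moment at which its call begins. There is no depth.
- sign_off(): hands the job in; it is judged then, once.
The state is a dict: "clock": time; "qpos": joint angles; "qvel": joint speeds; "joint_efforts": joint torques, N m; "eef_pos": TCP position; "tcp_rot": TCP orientation; "contact_force": force on the tool from outside, world axes, zero at the start; "wrist_torque": the same for the moment, N m; "opening": opening from 0.0 (shut) to 1.0 (fully open); "grasp_force": force on a finger pad.
Only numpy, scipy, OpenCV 4.12 (cv2) and the standard library are available. Lean on these libraries where they do the work, as an engineer would, in place of code of your own. Each camera call takes 0.05 s, during which the arm holds its last target. There are 200 camera calls.

### The job

A coffee has just gone out: count it on the red tally counter by swinging its lever all the way round to its stop, holding it there for half a second, and then letting go so that it springs all the way back. Do not work the lever of the blue counter, and leave the glass that stands beyond the two counters where it is.

Things in the scene. Friction and masses are not known exactly. Their poses are not given: they have to be found in the camera images.
- red_counter_lever (a joint): Lever of the red tally counter. 0 rad at rest, held there by a spring; grows as it swings counter-clockwise seen from above, to a hard stop at 1.0 rad. The spring resists with about 2 N at the knob at first, 5 N at the stop, and brings it back within half a second when let go. A flat aluminium arm 12 mm wide, top 66 mm above the bar, lying over the housing and sticking out beyond it.
- red_counter_knob (a point): Centre of the red counter's lever knob, moving with the lever: an upright yellow cylinder 18 mm in diameter on the arm's end, 85 mm from the pivot axis. It stands from 66 to 106 mm above the bar; this point is at 86 mm, half-way up. Nothing else within 60 mm of the knob's path is higher than 68 mm, so fingers may pass over the housing beside the knob.
- red_counter_pivot (a point): Point on the lever's vertical pivot axis, 86 mm above the bar, level with the knob's centre, over the middle of the red counter: a plastic housing 78 x 78 mm, 57 mm high, fixed to the bar. Its x axis points away from the face with the black number window. The lever at rest lies 0.5 rad off -x towards +y, and at the stop 0.5 rad off -x towards -y.
- blue_counter_lever (a joint): Lever of the blue tally counter, a twin of the red one in blue plastic; 0 rad at rest, grows counter-clockwise seen from above. It must not be worked.
- glass_mid (a point): Centre, half-way up, of a clear drinking glass 64 mm in diameter and 85 mm high that stands loose on the bar beyond the two counters, about in the middle. It must stay where it is.
Not all that is in view belongs to the job. Of the things that look like the part that bears red_counter_lever, the smallest one is meant. There is more than one size of the part that bears blue_counter_lever; the job needs the smaller.

How it is judged (in metres and radians):
On the way, in this order (a step that is already met when the one before it is completed fails the run):
1. the red counter's lever is swung to its stop (within 10 degrees) and held there for 0.4 s (value of joint red_counter_lever above 0.825 rad), for 0.4 s.
2. the red counter's lever has sprung back to rest (within 6 degrees) (value of joint red_counter_lever below 0.1 rad), for 0.2 s.
At the end, for the whole second after the job is handed in: The red counter's lever has been to its stop and is back at rest (within 0.1 rad), the blue counter's lever is at rest (within 0.1 rad), and the glass is within 20 mm of where it stood (value of joint each of red_counter_lever, blue_counter_lever below 0.1 rad and distance of glass_mid from where it was at the start of the episode below 0.02 m); the robot touches nothing.
It fails at once if the blue counter's lever is swung by more than 0.25 rad (value of joint blue_counter_lever above 0.25 rad).
It fails at once if the glass is shifted by more than 20 mm or knocked over (distance of glass_mid from where it was at the start of the episode above 0.02 m).
It also fails if it takes over 32 s, if anything falls off the work surface, if the arm or the gripper's body presses on something with over 40 N, if the wrist force passes 120 N, or if a joint passes its speed limit or range.

## Working session

There is one attempt and no reset: what is moved stays moved. The work goes in short steps, Python scripts to look and compute and a shell command to move; the robot and the scene stay as the last step left them, time stands still between calls to the robot, and variables do not carry over. Pictures are saved under pics/ and viewed, at most 10 in all, crops included, and the job is handed in when it is done.

```bash
mkdir -p pics
python3 - <<'E'
from rig import r,cams
import cv2,pickle
fs={}
for n in ("scene","top"):
    f=cams.grab_frame(n);fs[n]=f
    print(n,{k:v for k,v in f.items() if k!="image"})
    cv2.imwrite(f"pics/{n}0.png",cv2.cvtColor(f["image"],cv2.COLOR_RGB2BGR))
pickle.dump(fs,open("f0.pkl","wb"))
print(r.sense(),r.finger_overhang)
E
```

```text
scene {'fx': 364.09745035489686, 'fy': 364.09745035489686, 'cx': 254.4230248716722, 'cy': 191.12667260392575, 'position': array([1181.38179211,  206.01633802,  562.29103865]), 'orientation': array([-2.18260958,  0.00684574,  1.89527881])}
top {'fx': 436.9295402687362, 'fy': 436.9295402687362, 'cx': 255.7331607772373, 'cy': 194.28693044022535, 'position': array([ 355.92790343,  -40.43701995, 1294.43351313]), 'orientation': array([-2.98434016,  0.01502406, -1.57481942])}
{'clock': 0.1, 'qpos': array([-1.29542446e+00,  3.53566585e-01,  1.63403624e+00,  5.30396749e-06,
        1.15521509e+00, -2.42283840e-03]), 'qvel': array([-7.31380925e-04, -5.63067223e-04,  8.72959072e-04,  6.29681744e-04,
        8.27283786e-04, -4.80978389e-05]), 'joint_efforts': array([ 6.09745912e-04, -6.06356835e+01, -3.42820108e+01, -1.96062626e-05,
        3.93850700e-03,  1.51413474e-05]), 'eef_pos': array([ 171.27773973, -600.66291053,  249.65449581]), 'tcp_rot': array([-3.14036741e+00, -7.81846510e-06,  2.77792554e-01]), 'contact_force': array([-0.03343587, -0.06040076, -0.30045634]), 'wrist_torque': array([ 0.00501116, -0.02681151, -0.01183975]), 'grasp_force': 0.0, 'opening': 1.0029682369809236} 19.0
```

View pics/top0.png

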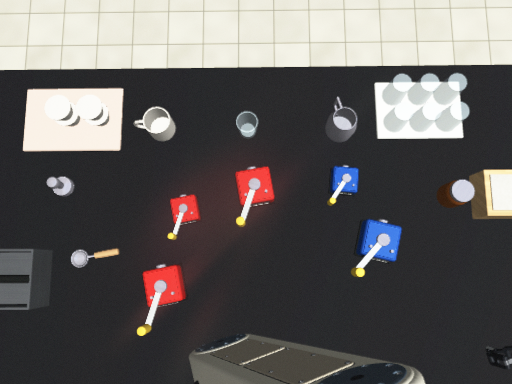

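View pics/scene0.png

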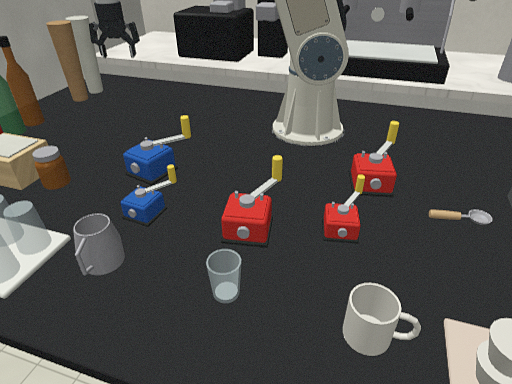

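Red candidates in the top view are (184,209), (255,186) and (164,286). The first has the smallest housing, about 27 px, which is 78 mm at that range; the others are about 36 px. So the target is (184,209), with its knob at (172,236). In the scene view it is at (342,220), with its knob at (360,184). I'll confirm with a crop and measure.

```bash
cat > h.py <<'E'
import numpy as np,cv2
from scipy.spatial.transform import Rotation as R
def ray(f,p):
    d=np.array([(p[0]-f["cx"])/f["fx"],(p[1]-f["cy"])/f["fy"],1.])
    return f["position"],R.from_euler("xyz",f["orientation"]).apply(d/np.linalg.norm(d))
def plane(f,p,z):
    o,d=ray(f,p);return o+d*(z-o[2])/d[2]
def tri(f1,p1,f2,p2):
    (a,u),(b,v)=ray(f1,p1),ray(f2,p2)
    s=np.linalg.lstsq(np.c_[u,-v],b-a,rcond=None)[0]
    P,Q=a+u*s[0],b+v*s[1];return (P+Q)/2,np.linalg.norm(P-Q)
def blobs(f,lo,hi,amin=10):
    m=cv2.inRange(cv2.cvtColor(f["image"],cv2.COLOR_RGB2HSV),lo,hi)
    n,l,s,c=cv2.connectedComponentsWithStats(m)
    return [(c[i].round(1),s[i][4],l==i) for i in range(1,n) if s[i][4]>=amin]
E
python3 - <<'E'
import pickle;from h import *
fs=pickle.load(open("f0.pkl","rb"));t,s=fs["top"],fs["scene"]
Y=((22,120,100),(34,255,255));Rd=((0,150,60),(6,255,255))
yt=blobs(t,*Y);ys=blobs(s,*Y)
print([(b[0],b[1]) for b in yt],[(b[0],b[1]) for b in ys])
kt=min(yt,key=lambda b:np.hypot(*(b[0]-(172,236))))[0];ks=min(ys,key=lambda b:np.hypot(*(b[0]-(360,184))))[0]
print("tri",tri(t,kt,s,ks),"plane",plane(t,kt,90),plane(s,ks,86))
for b in blobs(t,*Rd,150):
    rc=cv2.minAreaRect(np.argwhere(b[2])[:,::-1].astype(np.float32));print(b[0],b[1],rc,plane(t,rc[0],57))
for b in blobs(s,*Rd,150):print("s",b[0],b[1])
A=cv2.resize(t["image"][150:320,130:300],(400,400),interpolation=2);B=cv2.resize(s["image"][165:250,310:395],(400,400),interpolation=2)
cv2.imwrite("pics/crop.png",np.hstack([A,B])[...,::-1])
E
```

```text
[(array([331.5, 201.1]), np.int32(46)), (array([240., 221.]), np.int32(62)), (array([171.2, 235.8]), np.int32(44)), (array([358. , 271.8]), np.int32(102)), (array([143.5, 329.7]), np.int32(120))] [(array([185.1, 125.7]), np.int32(191)), (array([392.5, 130.9]), np.int32(195)), (array([276.8, 166.9]), np.int32(249)), (array([171.4, 173.4]), np.int32(126)), (array([359.7, 183.2]), np.int32(126))]
tri (array([432.8190881 , 210.94283565,  86.58844988]), np.float64(0.5568241553157882)) plane [432.57257273 210.51441046  90.        ] [432.01170057 210.677       86.        ]
[255.  184.5] 961 ((254.54055786132812, 185.74325561523438), (35.8389778137207, 35.34577941894531), 80.53767395019531) [577.1405108  -19.30280319  57.        ]
[185.4 207.6] 545 ((184.61578369140625, 208.6560516357422), (26.647083282470703, 27.16843605041504), 79.99201965332031) [511.92714311 180.94745364  57.        ]
[164.7 283.8] 1156 ((163.5, 285.0), (36.6737174987793, 39.81157302856445), 78.69007110595703) [298.08124433 235.29604397  57.        ]
s [374.1 172.3] 1119
s [246.8 218.4] 1729
s [341.  222.1] 972
```

View pics/crop.png

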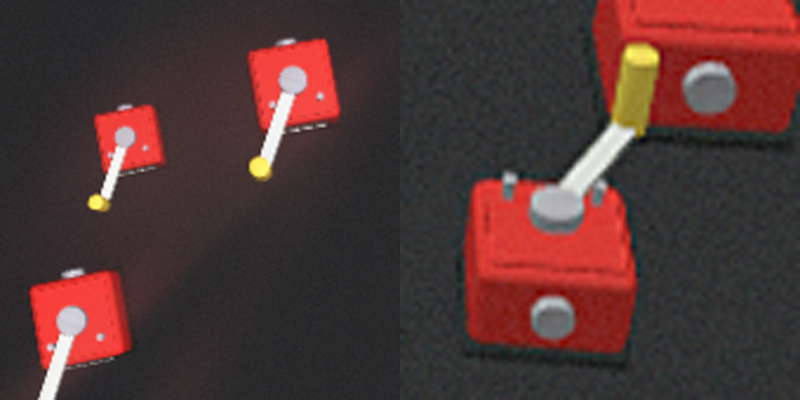

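The crop confirms it: the red counter at top (184,209) has the smallest housing, with its yellow knob at (171,236). Geometry:
- The knob is at (432.5, 210.8).
- The housing yaw is about 0.175, so the pivot is at about (513, 183.6).
- The stop-side knob position is about (448, 131).
- Tool y already points along the swing tangent.

I'll travel high with the fingers shut.

```bash
python3 -m crank '[[0.045,-0.02,0,0,0,0,1],[0.09,-0.04,0,0,0,0,1],[0.135,-0.06,0,0,0,0,1],[0.18,-0.08,0,0,0,0,1],[0.22,-0.1,0,0,0,0,1]]' 40
python3 -m crank '[[0.02,-0.045,0,0,0,0,1],[0.04,-0.09,0,0,0,0,1],[0.06,-0.135,0,0,0,0,1],[0.08,-0.18,0,0,0,0,1],[0.1,-0.22,0,0,0,0,1]]'
python3 -m crank '[[0.02,-0.045,0,0,0,0,1],[0.04,-0.09,0,0,0,0,1],[0.06,-0.135,0,0,0,0,1],[0.08,-0.18,0,0,0,0,1],[0.1,-0.22,0,0,0,0,1]]'
```

```text
clock: 0.6
eef_pos: [356.9, -442.9, 250.0]
tcp_rot: [-3.141, -0.0, 0.278]
contact_force: [0.4, -0.3, 0.3]
opening: 0.143
grasp_force: 0.0
clock: 1.1
eef_pos: [390.8, -203.4, 250.1]
tcp_rot: [-3.141, 0.0, 0.278]
contact_force: [1.0, -0.5, -0.7]
opening: -0.0
grasp_force: 0.0
clock: 1.6
eef_pos: [426.8, 35.6, 250.3]
tcp_rot: [-3.142, -0.0, 0.278]
contact_force: [1.9, -0.8, -0.3]
opening: -0.003
grasp_force: 0.0
```

```bash
python3 -m crank '[[0.014,-0.046,0,0,0,0,1],[0.028,-0.092,0,0,0,0,1],[0.042,-0.138,0,0,0,0,1],[0.054,-0.184,0,0,0,0,1],[0.054,-0.218,0,0,0,0,1]]'
python3 -m crank '[[0,0,0.03,0,0,0,1],[0,0,0.06,0,0,0,1],[0,0,0.09,0,0,0,1],[0,0,0.09,0,0,0,1],[0,0,0.09,0,0,0,1]]'
python3 - <<'E'
from h import *;from rig import r,cams
f=cams.grab_frame("top");s=cams.grab_frame("scene");print(r.sense()["eef_pos"])
A=cv2.resize(f["image"][170:270,120:220],(400,400),interpolation=2);B=cv2.resize(s["image"][135:235,310:410],(400,400),interpolation=2)
cv2.imwrite("pics/near.png",np.hstack([A,B])[...,::-1])
E
```

```text
clock: 2.1
eef_pos: [419.4, 260.8, 250.2]
tcp_rot: [-3.141, -0.001, 0.279]
contact_force: [0.6, 0.2, 0.1]
opening: 0.002
grasp_force: 0.0
clock: 2.6
eef_pos: [419.2, 257.8, 160.4]
tcp_rot: [3.141, 0.001, 0.278]
contact_force: [0.3, -0.4, -0.5]
opening: 0.0
grasp_force: 0.0
[420.23197832 258.30166774 161.71991382]
```

View pics/near.png

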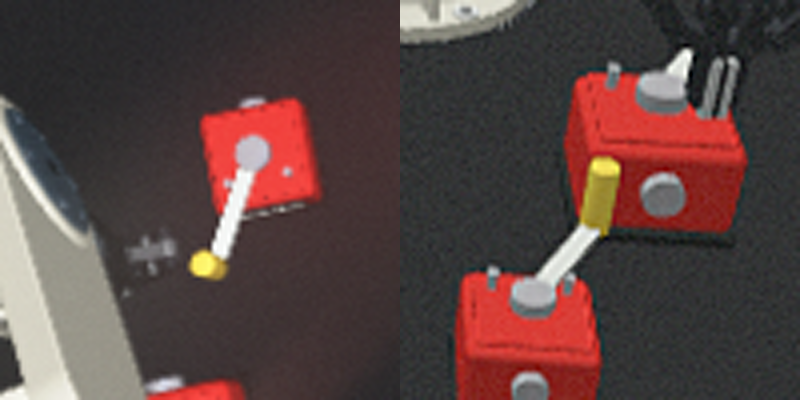

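The fingers (left panel 150,250) stand on the +y side of the knob (208,265), in line with it and clear of everything. Next I descend to tip height of about 76 mm and close the gap slowly.

```bash
python3 -m crank '[[0,0,0.03,0,0,0,1],[0,0,0.065,0,0,0,1],[0,0,0.065,0,0,0,1],[0,0.01,0.065,0,0,0,1],[0,0.02,0.065,0,0,0,1]]'
python3 -m crank '[[-0.002,0.005,0,0,0,0,1],[-0.004,0.012,0,0,0,0,1],[-0.008,0.02,0,0,0,0,1],[-0.008,0.02,0,0,0,0,1]]'
```

```text
clock: 3.2
eef_pos: [426.2, 238.7, 97.2]
tcp_rot: [-3.141, -0.003, 0.278]
contact_force: [0.6, -0.1, -0.7]
opening: -0.001
grasp_force: 0.0
clock: 3.6
eef_pos: [422.4, 216.5, 96.0]
tcp_rot: [-3.141, -0.0, 0.277]
contact_force: [-2.9, 3.8, 1.3]
opening: 0.003
grasp_force: 1.9
```

```bash
python3 -m crank '[[-0.003,0.008,0,0,0,0,1],[-0.005,0.016,0,0,0,0,1],[-0.006,0.025,0,0,0,0,1],[-0.007,0.033,0,0,0,0,1],[-0.006,0.042,0,0,0,0,1]]'
python3 -m crank '[[0.001,0.008,0,0,0,0,1],[0.003,0.014,0,0,0,0,1],[0.005,0.019,0,0,0,0,1],[0.005,0.019,0,0,0,0,1]]'
python3 - <<'E'
from h import *;from rig import r,cams
f=cams.grab_frame("top");s=cams.grab_frame("scene");print(r.sense()["eef_pos"],r.sense()["contact_force"])
Y=((22,120,100),(34,255,255))
for b in blobs(s,*Y):print("s",b[0],b[1],plane(s,b[0],86))
for b in blobs(f,*Y):print("t",b[0],b[1],plane(f,b[0],90))
A=cv2.resize(f["image"][170:270,120:220],(400,400),interpolation=2);B=cv2.resize(s["image"][135:235,290:390],(400,400),interpolation=2)
cv2.imwrite("pics/stop.png",np.hstack([A,B])[...,::-1])
E
```

```text
clock: 4.1
eef_pos: [427.6, 175.0, 95.4]
tcp_rot: [-3.141, 0.001, 0.277]
contact_force: [-3.9, 3.6, -0.5]
opening: -0.001
grasp_force: 2.4
clock: 4.5
eef_pos: [438.2, 158.1, 95.4]
tcp_rot: [-3.141, 0.001, 0.277]
contact_force: [-3.3, 3.8, 0.5]
opening: -0.001
grasp_force: 2.0
[438.0552051 158.3798323  95.3745083] [-3.93180898  2.66286121  1.75863438]
s [185.1 125.7] 191 [ 273.30367507 -327.50710162   86.        ]
s [392.5 130.9] 195 [117.88145269 276.46568844  86.        ]
s [276.8 166.9] 247 [421.05178343   6.18297232  86.        ]
s [171.4 173.4] 126 [ 530.2710635  -231.45667508   86.        ]
s [327.6 180.1] 139 [441.99011709 137.1916361   86.        ]
t [331.6 201.1] 47 [ 526.49094898 -233.74422461   90.        ]
t [240.  221.1] 63 [472.18721385  20.71446912  90.        ]
t [358.  271.8] 101 [ 332.8877885  -298.97367036   90.        ]
```

View pics/stop.png

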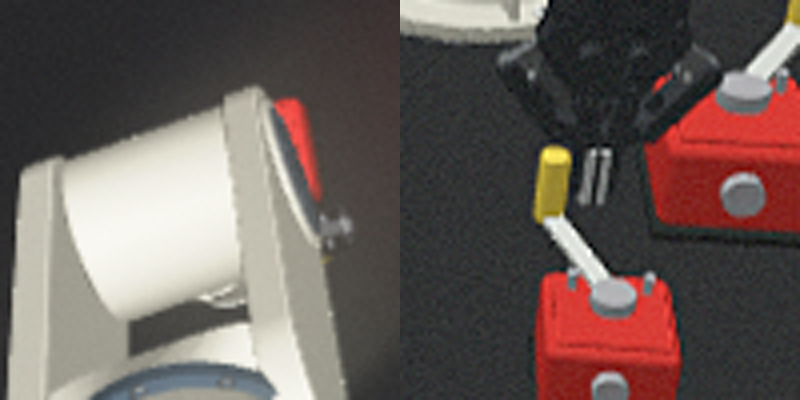

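The knob is at (442,137), about 0.90 rad, with the fingers behind it and the force still that of the spring. I'll nudge it to the stop and hold.

```bash
python3 -m crank '[[0.001,0.003,0,0,0,0,1],[0.002,0.006,0,0,0,0,1],[0.002,0.006,0,0,0,0,1],[0.002,0.006,0,0,0,0,1]]'
python3 - <<'E'
from h import *;from rig import r,cams
s=cams.grab_frame("scene");print(r.sense()["contact_force"])
for b in blobs(s,(22,120,100),(34,255,255)):
  if b[0][0]>300:
    p=plane(s,b[0],86);print(p,np.arctan2(p[1]-183.6,p[0]-513)%6.2832-2.816)
E
```

```text
clock: 5.0
eef_pos: [441.7, 153.3, 95.3]
tcp_rot: [-3.141, 0.0, 0.278]
contact_force: [-3.5, 2.3, 0.9]
opening: -0.0
grasp_force: 2.0
[-3.65171836  2.68820061  1.53627574]
[117.88145269 276.46568844  86.        ] 0.09474992195585763
[446.39765637 131.99365842  86.        ] 0.9848191501353813
```

```bash
python3 -m crank '[[0.001,0.003,0,0,0,0,1],[0.001,0.003,0,0,0,0,1],[0.001,0.003,0,0,0,0,1],[0.001,0.003,0,0,0,0,1],[0.001,0.003,0,0,0,0,1]]'
```

```text
clock: 5.55
eef_pos: [443.4, 150.8, 95.3]
tcp_rot: [-3.141, 0.0, 0.278]
contact_force: [-5.4, 4.3, 1.0]
opening: -0.002
grasp_force: 3.0
```

At the stop: the force has risen to about 7 N. I'll hold it and then lift straight off.

```bash
python3 -m crank '[[0,0.001,0,0,0,0,1],[0,0.001,0,0,0,0,1],[0,0.001,0,0,0,0,1],[0,0.001,0,0,0,0,1],[0,0.001,0,0,0,0,1]]'
python3 -m crank '[[0,0,-0.05,0,0,0,1],[0,0,-0.1,0,0,0,1],[0,0,-0.13,0,0,0,1],[0,0,-0.13,0,0,0,1],[0,0,-0.13,0,0,0,1]]'
python3 -m crank '[[0,0,0,0,0,0,1],[0,0,0,0,0,0,1],[0,0,0,0,0,0,1],[0,0,0,0,0,0,1],[0,0,0,0,0,0,1]]'
python3 - <<'E'
from h import *;from rig import r,cams
s=cams.grab_frame("scene");print(r.sense()["contact_force"])
for b in blobs(s,(22,120,100),(34,255,255)):print(b[0],b[1],plane(s,b[0],86))
cv2.imwrite("pics/end.png",s["image"][...,::-1])
E
```

```text
clock: 6.05
eef_pos: [443.5, 150.5, 95.3]
tcp_rot: [-3.14, 0.0, 0.277]
contact_force: [-5.7, 10.0, 0.5]
opening: 0.001
grasp_force: 5.7
clock: 6.55
eef_pos: [444.7, 149.5, 225.9]
tcp_rot: [3.141, -0.003, 0.278]
contact_force: [-0.0, -0.1, -0.3]
opening: 0.0
grasp_force: 0.0
clock: 7.05
eef_pos: [443.9, 149.5, 224.9]
tcp_rot: [3.142, 0.001, 0.278]
contact_force: [-0.8, 0.2, -0.1]
opening: -0.001
grasp_force: 0.0
[-0.05022517 -0.89891641  0.7444729 ]
[185.1 125.7] 191 [ 273.30367507 -327.50710162   86.        ]
[392.5 130.9] 195 [117.88145269 276.46568844  86.        ]
[276.8 166.9] 249 [421.05178343   6.18297232  86.        ]
[171.4 173.4] 126 [ 530.2710635  -231.45667508   86.        ]
[359.6 183.2] 127 [432.0838516  210.45501779  86.        ]
```

View pics/end.png

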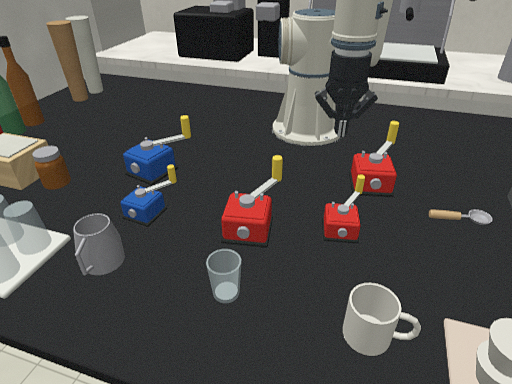

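The red knob is back at (360,183), where it started. The other levers and the glass (225,275) haven't moved, and the gripper is clear.

```bash
python3 -c "
from rig import sign_off
print(sign_off())"
```

```text
the job is handed in; nothing more can be done
None
```

I swung the smallest red counter's lever to its stop, held it for over half a second and let it spring back to rest. The blue lever and the glass were left untouched, and I've handed the job in; the sign-off gave no verdict.

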